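# Tap-centre a glass ball on the banding wheel and run it true

### The job

The glass ball ornament was set down off-centre on the banding wheel and has to be trued up before its line is painted. With light taps or pushes of the fingertips (never pinch, lift or tip it) centre its foot inside the smallest ring of the wheel and take the fingers off it; only then turn the wheel a good quarter turn or more, either way, the ball staying upright and centred as it goes round. Leave the other things on the table alone.

Things in the scene. Friction and masses are not known exactly. Their poses are not given: they have to be found in the camera images.
- ornament: Loose, top-heavy ornament: 64 mm blue glass ball on a turned brown foot, 89 mm tall, 0.3 kg. Origin: centre of the foot's underside; z up its axis. Foot 48 mm across (44 at its underside), 14 high; the ball overhangs it by 8 mm all round, so a vertical finger meets the ball first. Loose on the smooth wheel (friction 0.22): pushed at mid-ball or lower it slides, near the top it may rock and tip.
- ball_center (a point): Centre of the glass ball, 57 mm above the foot's underside.
- wheel: Banding wheel: a dark cast stand, 132 mm across at the foot, too heavy to shift, carrying a bare metal turning head. Origin: centre of its underside on the table, on the wheel's vertical axis.
- wheel_center (a point): Centre of the head's flat, smooth top, on the axis, 72 mm above the table. The top is 140 mm across and has three thin concentric turned rings, 124, 90 and 56 mm across; centred, the 48 mm foot stands inside the smallest with 4 mm to spare all round.
- rim_lobe (a point): Tip of one of eight equal rounded finger lobes on the head's rim, 45 degrees apart; it turns with the head. Each lobe is a 24 mm wide knob, 61 to 71 mm above the table, standing out to 82 mm from the axis; between lobes the rim is 70 mm from the axis, the gaps about 30 mm wide. This point is 66 mm above the table.
- wheel_head (a joint): Turning angle of the wheel head in rad, counted from the start of the job (0), positive anticlockwise from above; no stop within a turn. It turns freely with slight bearing drag (0.02 N m, under 1 N at the rim) and stays where it is left.
- stamp_a: Bystander, to be left alone: wood-handled rubber stamp, 29x43x75 mm, loose on the table; origin at the centre of its underside.
- jar_c: Bystander, to be left alone: short candle jar with silver tin lid, 60 dia x 60 mm, loose on the table; origin at the centre of its underside.
- jar_e: Bystander, to be left alone: tall candle jar with gold tin lid, 60 dia x 85 mm, loose on the table; origin at the centre of its underside.
- tealight: Bystander, to be left alone: tealight candle, 38 dia x 15 mm, loose on the table; origin at the centre of its underside.
- spool_3: Bystander, to be left alone: ribbon spool lying flat, 70x63x30 mm, loose on the table; origin at the centre of its underside.
- rose_1: Bystander, to be left alone: soap rose, 53x53x33 mm, loose on the table; origin at the centre of its underside.
- rose_4: Bystander, to be left alone: soap rose, 59x59x37 mm, loose on the table; origin at the centre of its underside.
There are look-alikes about, which are no part of the job. What is shaped like the ornament but green is not meant.

How it is judged:
By the outcome, as a careful person would: the job done as asked, in the order asked, and still so for the second after the job is handed in, with the robot touching nothing.
It also fails if it takes over 67 s, if anything falls off the work surface, if the arm or the gripper's body presses on something with over 40 N, if the wrist force passes 120 N, or if a joint passes its speed limit or range.

### The arm

A 7-joint arm with a two-finger parallel gripper is mounted at the origin on a cart in front of the work surface, level with it; the furniture and walls round the work are solid. World frame = base frame: x ahead of the robot, y to its left, z up, the work surface at z = 0. Lengths are in m, angles in rad, forces in N, time in s.
With the tool pointing down it reaches from about 0.4 to 0.925 m from the base axis. Payload 5.6 kg.
Tool frame: the origin (TCP) lies at the very end of the fingers, on their centre line; the grasp point (between the pads) lies 19 mm behind it; z points along the fingers, y is the line along which they close (so a half turn about z gives the same grasp; the last joint's range is limited). The gripper opens to 85 mm and grips with 20 to 120 N. Pads are 22 mm wide; open, the fingers measure 114 mm over their backs; the gripper's body (76 mm by 85 mm) begins 54 mm behind the grasp point. The pads swing forward as they close: fully open they stand 13 mm farther back than shut.
Start: joints at [-1.24, 0.468, -0.012, 1.603, 0.006, 1.071, -0.056], TCP at [0.237, 0.605, 0.231] pointing down, gripper open.
Joint ranges: [-2.53, 2.53], [-0.31, 2.02], [-1.57, 1.55], [0.28, 2.44], [-1.29, 4.43], [0.15, 1.84], [-2.92, 2.92]. Speed limits (rad/s): [2.57, 2.57, 3.14, 3.14, 3.14, 3.14, 3.14].

### API

Orientations are given as a unit quaternion [x, y, z, w].
In Python, from station import sensors, grab_frame, get_calibration, workorder gives the robot as it stands.
- The arm moves only by the tool drive_tool, never from a script. Its argument "series" is a list of rows, each a list of 3 entries, a list of its own where there are three numbers: the shift along the tool's x, y, z in mm, then the turn about the tool's z in degrees, then the opening, from 0 (shut) to 1 (fully open). In form: [[[dx, dy, dz], turn, claw], ...]. A call has 1 to 10 rows; each row is the pose to reach, as a shift and turn from the pose commanded when the call began, along the tool's axes at that moment; what a row does not reach only later rows make up. A row lasts 1/8 s, in which the tool goes at most 62.5 mm and 10.7 degrees, less where a joint would pass 70% of its speed; a pose out of reach is approached as far as the arm can. A call with a gripper value outside its range is refused whole. The fingers move at their own pace and stop on an object; the grip force is fixed at half the most. Time passes only in rows, so rows that repeat a pose let the fingers close. It gives the time, the measured TCP pose, the force, the opening and the grip force at its end, in the units of the state.
- sensors.state(): the state, without advancing time (a new reading comes with each control period).
- grab_frame(name): name is "side" or "top"; returns the picture (420x560x3 uint8, blue, green, red); there is no depth.
- get_calibration(name): a dict with "fx", "fy", "cx", "cy" (pixels), "R" (3x3) and "t" (3): a world point X has camera coordinates R X + t. Camera axes: x right, y down, z forward; pixel columns grow to the right and rows downward; lengths in m; the calibration is good to about 2 mm. A picture is of the moment at which its call begins. get_calibration takes no time and is no camera call.
- workorder.job_done(): hands the job in; it is judged then, once.
The state is a dict: "time": time; "qpos": joint angles; "qd": joint speeds; "effort": joint torques, N m; "tool_pos": TCP position; "tcp_rot": TCP orientation; "ft_force": force on the tool from outside, world axes, zero at the start; "torque": the same for the moment, N m; "finger_gap": finger opening in m; "grip_force": force on a finger pad.
Only numpy, scipy, OpenCV 4.12 (cv2) and the standard library are available. Lean on these libraries where they do the work, as an engineer would, in place of code of your own. Each camera call takes 0.05 s, during which the arm holds its last target. There are 200 camera calls.

## Working session

There is one attempt and no reset: what is moved stays moved. The work goes in short steps, Python scripts to look and compute and a tool call to move; the robot and the scene stay as the last step left them, time stands still between calls to the robot, and variables do not carry over. Pictures are saved under pics/ and viewed, at most 10 in all, crops included, and the job is handed in when it is done.

Besides the shell and the picture viewer there is one more tool, called after "Call:" in YAML: its name, and indented under it one key for each argument. drive_tool: Moves the arm, as the interface text tells. Its arguments: {"type":"object","properties":{"series":{"type":"array"}},"required":["series"]}

```bash
mkdir -p pics; cat > h.py <<'E'
import cv2,numpy as np
from station import sensors,grab_frame,get_calibration,workorder
def ray(n,u,v,z):
    c=get_calibration(n);R=np.array(c['R']);t=np.array(c['t'])
    d=R.T@np.array([(u-c['cx'])/c['fx'],(v-c['cy'])/c['fy'],1]);o=-R.T@t
    return o+d*(z-o[2])/d[2]
def proj(n,X):
    c=get_calibration(n);p=np.array(c['R'])@np.array(X)+np.array(c['t'])
    return p[0]/p[2]*c['fx']+c['cx'],p[1]/p[2]*c['fy']+c['cy']
E
python3 - <<'E'
from h import *
a=grab_frame("top");b=grab_frame("side")
cv2.imwrite("pics/top0.png",a);cv2.imwrite("pics/side0.png",b)
s=sensors.state();print(s)
for n in("top","side"):
    c=get_calibration(n);R=np.array(c['R']);print(n,c['fx'],-R.T@np.array(c['t']),R.round(2).tolist())
E
```

```text
{'time': 0.1, 'qpos': array([-1.24000813,  0.46831675, -0.01160286,  1.60352906,  0.005966  ,
        1.07141584, -0.05630888]), 'qd': array([ 0.00080925, -0.00068884, -0.00138036, -0.00247148,  0.00154717,
        0.00053778, -0.0003503 ]), 'effort': array([ 1.03761959e-03, -5.33527529e+01,  2.15407507e-02, -2.51963711e+01,
        1.14929871e-02,  4.29243548e-03,  4.81069478e-06]), 'tool_pos': array([0.23721162, 0.6046249 , 0.23041667]), 'tcp_rot': array([ 1.85851943e-01,  9.82577421e-01, -8.09932155e-04, -1.08684147e-04]), 'ft_force': array([ 0.39869224, -0.05237744, -0.77079779]), 'torque': array([ 0.01955238, -0.05239022,  0.01716223]), 'grip_force': 0.0, 'finger_gap': 0.08553539593478014}
top 510.8483480754336 [ 0.40106908 -0.03161134  1.11961495] [[0.03, -1.0, 0.02], [-0.99, -0.03, -0.17], [0.17, -0.02, -0.99]]
side 513.7230853200615 [ 0.14992529 -0.76462215  0.73309438] [[0.86, -0.51, 0.02], [-0.29, -0.53, -0.8], [0.41, 0.68, -0.6]]
```

View pics/top0.png

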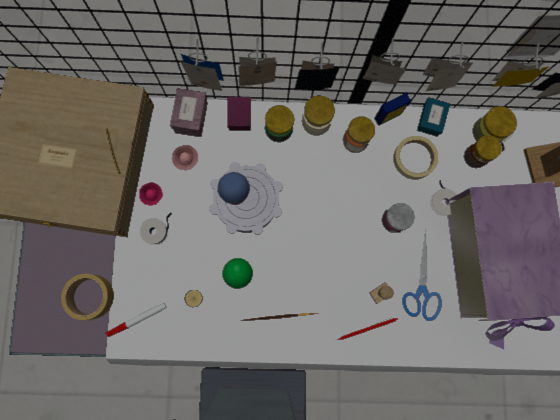

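View pics/side0.png

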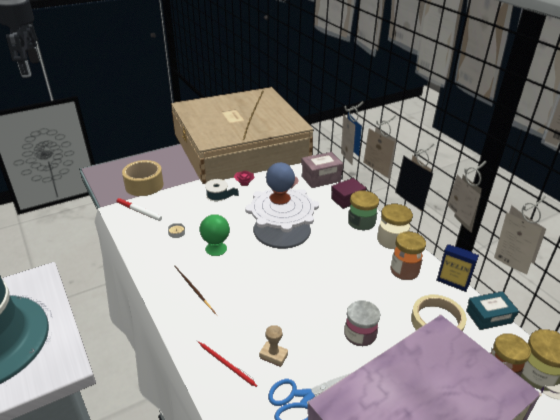

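Candidates: blue ball on the wheel, top (234,188) / side (281,178), and a green look-alike off the wheel, top (238,273) / side (215,230). The blue one is the right one, so I'll check it in a close crop.

```bash
python3 - <<'E'
from h import *
a=cv2.imread("pics/top0.png")[150:245,195:295];b=cv2.imread("pics/side0.png")[150:250,235:335]
f=lambda i:cv2.resize(i,(400,570*0+4*i.shape[0]),interpolation=cv2.INTER_CUBIC)
A,B=f(a),f(b);o=np.zeros((400,800,3),np.uint8);o[:A.shape[0],:400]=A;o[:,400:]=B
cv2.imwrite("pics/c0.png",o)
# blue blob & wheel estimates
for n,f_ in(("top","top0"),("side","side0")):
    im=cv2.imread(f"pics/{f_}.png").astype(int);m=((im[...,0]-im[...,2]>25)&(im[...,0]-im[...,1]>10)).astype(np.uint8)
    k,l,st,ce=cv2.connectedComponentsWithStats(m)
    for i in range(1,k):
        if st[i,4]>200: print(n,st[i],ce[i].round(1), ray(n,*(st[i,:2]+st[i,2:4]/2-.5),.129).round(4))
E
```

```text
top [380  93  31  24 290] [394.9 103.4] [ 0.8064 -0.2842  0.129 ]
top [219 173  29  28 590] [232.4 185.3] [0.6227 0.0402 0.129 ]
top [402 285  40  36 542] [422.2 301.9] [ 0.4069 -0.3315  0.129 ]
side [348 113  14  43 202] [356.5 136.1] [0.8815 0.1186 0.129 ]
side [268 163  26  20 418] [280.3 172.8] [0.6326 0.0535 0.129 ]
side [438 245  40  46 419] [460.6 259.4] [ 0.7487 -0.358   0.129 ]
side [472 292  45  25 316] [494.7 305.1] [ 0.7369 -0.449   0.129 ]
side [268 378  47  42 800] [289.8 396.9] [ 0.367  -0.4339  0.129 ]
```

View pics/c0.png

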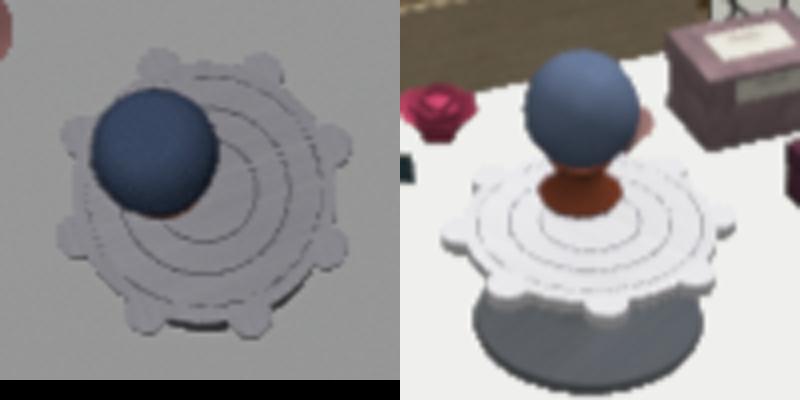

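```bash
cat >> h.py <<'E'
def tri(ut,us):
    A=[];B=[]
    for n,(u,v) in(("top",ut),("side",us)):
        c=get_calibration(n);R=np.array(c['R']);t=np.array(c['t'])
        for k,(q,f,cc) in enumerate(((u,c['fx'],c['cx']),(v,c['fy'],c['cy']))):
            w=(q-cc)/f;A.append(R[k]-w*R[2]);B.append(-(t[k]-w*t[2]))
    x=np.linalg.lstsq(np.array(A),np.array(B),rcond=None)[0]
    return x,[np.round(proj(n,x),1) for n in("top","side")]
E
python3 - <<'E'
from h import *
print("ball tri",tri((233.4,187.4),(280,176.9)))
print("ball top z.129",ray("top",233.4,187.4,.129),"side",ray("side",280,176.9,.129))
print("wheel top z.066",ray("top",245.9,197.6,.066),"z.072",ray("top",245.9,197.6,.072))
W=ray("top",245.9,197.6,.066)
# lobes
for p in [(160,62),(264,68),(335,145),(330,250),(252,320),(146,317),(75,238),(78,135)]:
    q=ray("top",p[0]/4+195-.4,p[1]/4+150-.4,.068)-W;print(np.hypot(*q[:2]).round(4),np.degrees(np.arctan2(q[1],q[0])).round(1))
print("wheel c in side",proj("side",[W[0],W[1],.072]))
for a in range(0,360,45):print([round(x,1) for x in proj("side",[W[0]+.028*np.cos(np.radians(a)),W[1]+.028*np.sin(np.radians(a)),.072])],end=' ')
E
```

```text
ball tri (array([0.62184454, 0.03891893, 0.12897974]), [array([233.6, 186.9]), array([279.5, 177. ])])
ball top z.129 [0.62088318 0.03931536 0.129     ] side [0.6228836 0.0387139 0.129    ]
wheel top z.066 [0.61384889 0.0166645  0.066     ] z.072 [0.61263718 0.01638959 0.072     ]
0.0739 21.1
0.0734 -22.9
0.0727 -68.0
0.0725 -113.7
0.0725 -158.1
0.073 157.5
0.072 112.1
0.0734 67.7
wheel c in side (np.float64(281.1070230202708), np.float64(204.73116478617936))
[np.float64(292.1), np.float64(201.1)] [np.float64(284.3), np.float64(197.6)] [np.float64(274.8), np.float64(198.2)] [np.float64(268.8), np.float64(202.7)] [np.float64(269.9), np.float64(208.4)] [np.float64(277.7), np.float64(212.1)] [np.float64(287.6), np.float64(211.4)] [np.float64(293.5), np.float64(206.8)]
```

Top crop: the ball centre is at (233.4,187.4) and the wheel centre at (245.9,197.6). The triangulated ball height of 129 mm matches the description. The ornament is off-centre by about (+8,+23) mm, almost along tool y. I'll close the fingers and bring them behind the ball at travel height.

Call:
drive_tool:
  series:
    - [[-60, -34, 0], 0, 0]
    - [[-115, -65, 0], 0, 0]
    - [[-170, -96, 0], 0, 0]
    - [[-225, -127, 0], 0, 0]
    - [[-280, -158, 0], 0, 0]
    - [[-335, -190, 0], 0, 0]
    - [[-390, -221, 0], 0, 0]
    - [[-445, -252, 0], 0, 0]
    - [[-500, -283, 0], 0, 0]
    - [[-550, -310, 0], 0, 0]

```text
time: 1.35
tool_pos: [0.6329, 0.1189, 0.231]
tcp_rot: [0.186, 0.983, 0.0, -0.0]
ft_force: [0.1, 1.6, -0.2]
finger_gap: 0.0001
grip_force: 0.0
```

```bash
python3 - <<'E'
from h import *
from scipy.spatial.transform import Rotation as Ro
s=sensors.state();M=Ro.from_quat(s['tcp_rot']).as_matrix();print(s['time'],s['tool_pos'],M.round(4),s['qpos'].round(2),s['finger_gap'])
B=np.array([.6215,.039]);W=np.array([.613,.0165])
for p in(B,W): print((M.T[:2,:2]@(p-s['tool_pos'][:2])*1000).round(1))
E
```

```text
1.35 [0.63290627 0.11894137 0.23102   ] [[-9.31e-01  3.65e-01 -5.00e-04]
 [ 3.65e-01  9.31e-01  1.00e-04]
 [ 5.00e-04 -0.00e+00 -1.00e+00]] [-0.39  0.46  0.2   1.63 -0.1   1.06  1.04] 6.756491200879862e-05
[-18.6 -78.6]
[ -18.9 -102.6]
```

Call:
drive_tool:
  series:
    - [[-19, -10, 30], 0, 0]
    - [[-19, -10, 70], 0, 0]
    - [[-19, -10, 105], 0, 0]
    - [[-19, -10, 119], 0, 0]
    - [[-19, -10, 119], 0, 0]
    - [[-19, -10, 119], 0, 0]

```text
time: 2.1
tool_pos: [0.6472, 0.1045, 0.1139]
tcp_rot: [0.186, 0.983, 0.0, 0.001]
ft_force: [0.3, -0.1, 0.5]
finger_gap: -0.0001
grip_force: 0.0
```

```bash
python3 - <<'E'
from h import *
for n,(y,x) in(("top",(150,195)),("side",(120,235))):
    im=grab_frame(n);cv2.imwrite(f"pics/{n}1.png",im)
a=cv2.imread("pics/top1.png")[140:240,195:295];b=cv2.imread("pics/side1.png")[135:235,235:335]
cv2.imwrite("pics/c1.png",np.hstack([cv2.resize(i,(400,400),interpolation=cv2.INTER_CUBIC) for i in(a,b)]))
E
```

```text
(no output)
```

View pics/c1.png

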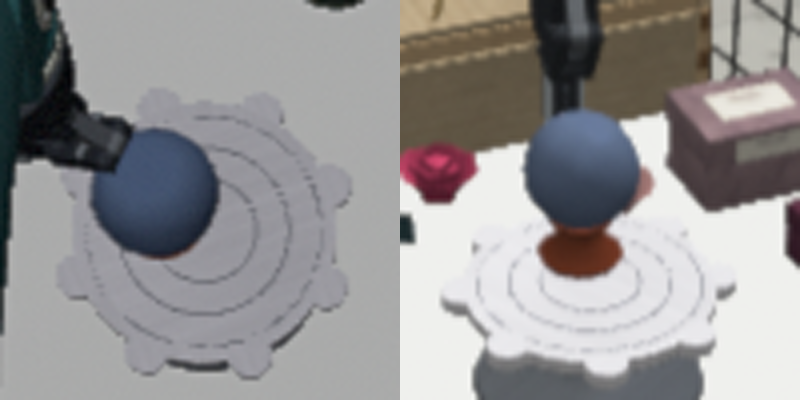

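The crop shows the fingers at the ball's back left, clear of it, and the ornament unmoved. Next is a slow push, stopping short first.

Call:
drive_tool:
  series:
    - [[0, -8, 0], 0, 0]
    - [[0, -14, 0], 0, 0]
    - [[0, -18, 0], 0, 0]
    - [[0, -21, 0], 0, 0]
    - [[0, -24, 0], 0, 0]
    - [[0, -27, 0], 0, 0]
    - [[0, -30, 0], 0, 0]
    - [[0, -33, 0], 0, 0]
    - [[0, -36, 0], 0, 0]
    - [[0, -36, 0], 0, 0]

```text
time: 3.45
tool_pos: [0.6329, 0.0703, 0.1123]
tcp_rot: [0.186, 0.983, -0.0, -0.0]
ft_force: [0.3, 0.3, 0.1]
finger_gap: -0.0002
grip_force: 0.2
```

```bash
cat >> h.py <<'E'
def ball(tag):
    """ball centre per camera by fitting its circle to the blue mask"""
    for n in("top","side"):
        im=grab_frame(n);cv2.imwrite(f"pics/{n}{tag}.png",im);fit(n,im)
def fit(n,im):
    hsv=cv2.cvtColor(im,cv2.COLOR_BGR2HSV);m=cv2.inRange(hsv,(100,70,30),(125,255,255))
    box=np.zeros_like(m);y,x=(150,205) if n=="top" else(150,250);box[y:y+80,x:x+85]=255;m&=box
    m=cv2.morphologyEx(m,cv2.MORPH_OPEN,np.ones((3,3)))
    c=max(cv2.findContours(m,cv2.RETR_EXTERNAL,cv2.CHAIN_APPROX_NONE)[0],key=cv2.contourArea)
    (u,v),r=cv2.minEnclosingCircle(c)
    print(n,round(u,1),round(v,1),"r",round(r,1),ray(n,u,v,.129).round(4))
E
python3 - <<'E'
from h import *
for n in("top","side"): fit(n,cv2.imread(f"pics/{n}0.png"))
ball(2);print(sensors.state()['tool_pos'],sensors.state()['ft_force'])
a=cv2.imread("pics/top2.png")[140:240,195:295];b=cv2.imread("pics/side2.png")[135:235,235:335]
cv2.imwrite("pics/c2.png",np.hstack([cv2.resize(i,(400,400),interpolation=cv2.INTER_CUBIC) for i in(a,b)]))
E
```

```text
top 233.0 187.7 r 15.6 [0.6202 0.0401 0.129 ]
side 280.0 176.7 r 13.7 [0.6233 0.0396 0.129 ]
top 238.4 189.8 r 15.3 [0.6163 0.0293 0.129 ]
side 280.8 178.3 r 14.6 [0.6216 0.033  0.129 ]
[0.63286894 0.07047171 0.11222935] [ 0.36349325 -0.21758099  0.71996647]
```

View pics/c2.png

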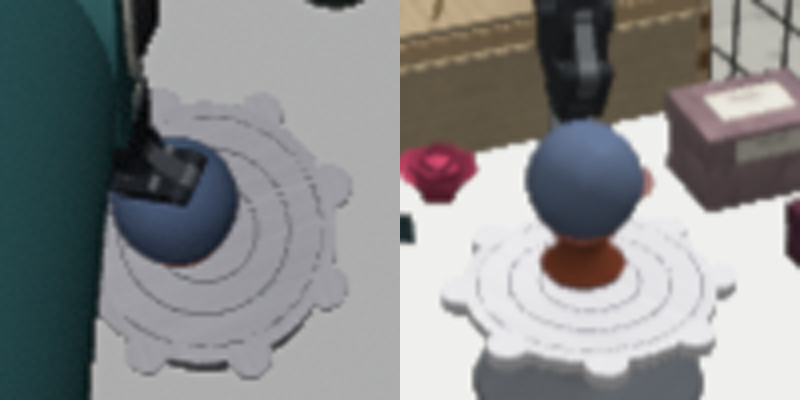

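The crop shows the ball at top (238.4,190), upright and moved about 11.5 mm along the line, with about 13 mm left. I'll push 12 mm, back off along the same line and rise.

Call:
drive_tool:
  series:
    - [[0, -3, 0], 0, 0]
    - [[0, -6, 0], 0, 0]
    - [[0, -9, 0], 0, 0]
    - [[0, -11, 0], 0, 0]
    - [[0, -12, 0], 0, 0]
    - [[0, -12, 0], 0, 0]
    - [[0, -4, 0], 0, 0]
    - [[0, 20, 0], 0, 0]
    - [[0, 60, 0], 0, 0]
    - [[0, 90, 0], 0, 0]

```text
time: 4.8
tool_pos: [0.6664, 0.1588, 0.1122]
tcp_rot: [0.185, 0.983, 0.001, -0.0]
ft_force: [0.2, 1.1, 0.4]
finger_gap: -0.0
grip_force: 0.0
```

```bash
python3 - <<'E'
from h import *
ball(3);print(sensors.state()['tool_pos'])
a=cv2.imread("pics/top3.png")[150:250,195:295];b=cv2.imread("pics/side3.png")[165:235,240:320]
cv2.imwrite("pics/c3.png",np.hstack([cv2.resize(a,(400,400),interpolation=cv2.INTER_CUBIC),cv2.copyMakeBorder(cv2.resize(b,(400,350),interpolation=cv2.INTER_CUBIC),0,50,0,0,0)]))
E
```

```text
top 243.4 191.9 r 15.6 [0.6125 0.0192 0.129 ]
side 281.5 182.4 r 13.8 [0.6149 0.0187 0.129 ]
[0.66627021 0.16220255 0.11196049]
```

View pics/c3.png

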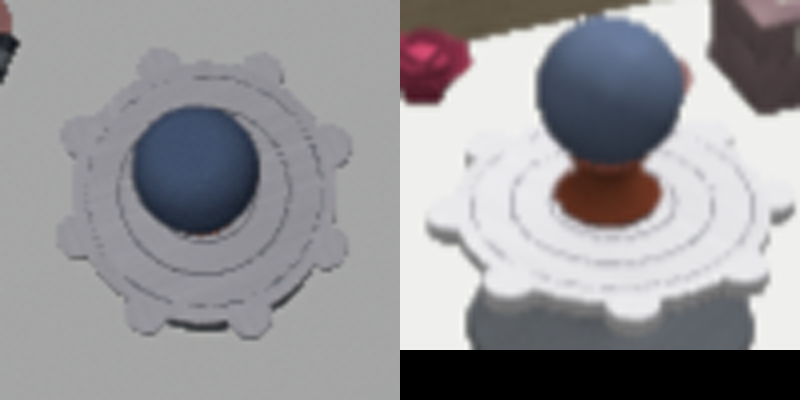

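The crop shows the ball upright, with the foot inside the smallest ring but about 2 to 2.5 mm off toward +y (ball top (243.6,191.9)). I'll add a small 2.5 mm nudge beyond the last push and withdraw.

Call:
drive_tool:
  series:
    - [[0, -50, 0], 0, 0]
    - [[0, -85, 0], 0, 0]
    - [[0, -95, 0], 0, 0]
    - [[0, -99, 0], 0, 0]
    - [[0, -102, 0], 0, 0]
    - [[0, -104, 0], 0, 0]
    - [[0, -104.5, 0], 0, 0]
    - [[0, -104.5, 0], 0, 0]
    - [[0, -85, 0], 0, 0]
    - [[0, -30, 0], 0, 0]

```text
time: 6.15
tool_pos: [0.6556, 0.1243, 0.1126]
tcp_rot: [0.189, 0.982, -0.001, 0.0]
ft_force: [0.6, -0.0, -0.0]
finger_gap: -0.0002
grip_force: 0.0
```

```bash
python3 - <<'E'
from h import *
ball(4);print(sensors.state()['tool_pos'])
a=cv2.imread("pics/top4.png")[150:250,195:295];b=cv2.imread("pics/side4.png")[180:230,255:313]
cv2.imwrite("pics/c4.png",np.hstack([cv2.resize(a,(400,400),interpolation=cv2.INTER_CUBIC),cv2.copyMakeBorder(cv2.resize(b,(400,344),interpolation=cv2.INTER_CUBIC),0,56,0,0,0)]))
E
```

```text
top 244.4 192.1 r 15.4 [0.6121 0.0171 0.129 ]
side 281.9 183.1 r 13.7 [0.6143 0.0159 0.129 ]
[0.65592203 0.13653683 0.11220373]
```

View pics/c4.png

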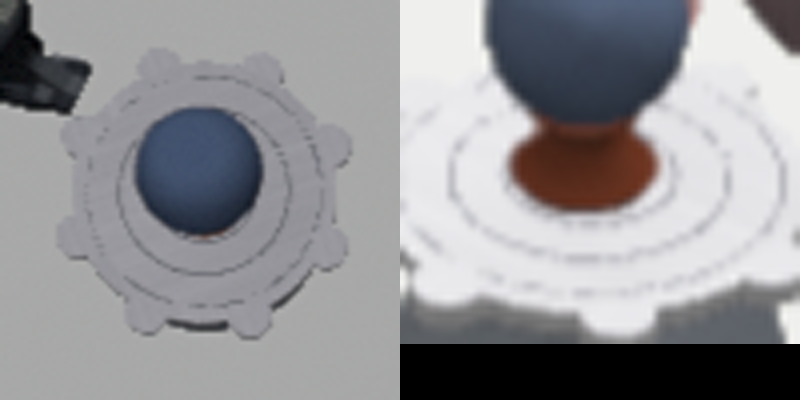

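The crop shows the foot inside the smallest ring, about 1 mm off-centre (ball top (244.6,192.3)), with the ball upright and the fingers off. Next I turn the fingers edge-on to the rim gap at about 90°. From there I will push the lobe at 112° anticlockwise.

Call:
drive_tool:
  series:
    - [[5, -3, 0], 10, 0]
    - [[10, -6, 0], 20, 0]
    - [[16, -9, 0], 30, 0]
    - [[22, -12, 0], 40, 0]
    - [[28, -15, 0], 50, 0]
    - [[34, -18, 0], 60, 0]
    - [[37, -20, 0], 69, 0]
    - [[37, -20, 25], 69, 0]
    - [[37, -20, 45], 69, 0]
    - [[37, -20, 53], 69, 0]

```text
time: 7.5
tool_pos: [0.6123, 0.1221, 0.0576]
tcp_rot: [0.709, 0.705, -0.001, -0.001]
ft_force: [0.2, -0.4, 0.2]
finger_gap: -0.0
grip_force: 0.0
```

```bash
cat >> h.py <<'E'
from scipy.spatial.transform import Rotation as Ro
W=np.array([.6132,.0163])
def polar():
    s=sensors.state();M=Ro.from_quat(s['tcp_rot']).as_matrix();d=s['tool_pos'][:2]-W
    print("t",s['time'],"r",np.hypot(*d),"phi",np.degrees(np.arctan2(d[1],d[0])),"toolx",np.degrees(np.arctan2(M[1,0],M[0,0])),"z",s['tool_pos'][2],"F",s['ft_force'].round(1),"q",s['qpos'].round(2))
    return s,M
E
python3 - <<'E'
from h import *
polar();ball(5)
cv2.imwrite("pics/c5.png",cv2.resize(cv2.imread("pics/top5.png")[130:250,185:305],(600,600),interpolation=cv2.INTER_CUBIC))
E
```

```text
t 7.5 r 0.10584916667112086 phi 90.49040282253094 toolx 89.63737255294843 z 0.057569276172118426 F [ 0.2 -0.4  0.2] q [-0.57  0.67  0.44  1.8  -0.4   0.76  0.07]
top 244.4 192.0 r 15.5 [0.6123 0.0172 0.129 ]
side 281.9 183.1 r 13.7 [0.6143 0.0159 0.129 ]
```

View pics/c5.png

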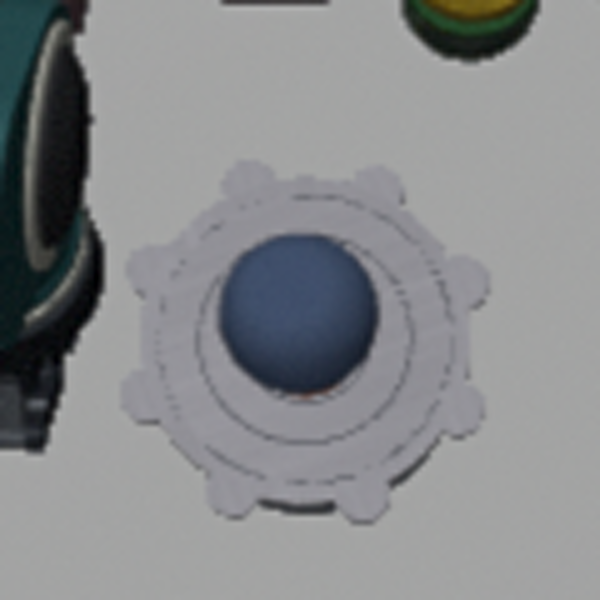

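The crop shows the wheel and ball undisturbed. The finger stands about 24 mm outside the 90° gap at lobe height. Now I go in and begin the turn along an arc of 84 mm radius.

Call:
drive_tool:
  series:
    - [[-12, 1, 0], 0, 0]
    - [[-21.8, 1, 0], 0, 0]
    - [[-21.9, -2, 0], -2, 0]
    - [[-22.1, -6.4, 0], -5, 0]
    - [[-22.8, -12.2, 0], -9, 0]
    - [[-24.3, -19.4, 0], -14, 0]
    - [[-26.9, -27.8, 0], -20, 0]
    - [[-30.3, -35.9, 0], -26, 0]
    - [[-34.6, -43.6, 0], -32, 0]
    - [[-39.6, -50.8, 0], -38, 0]

```text
time: 8.85
tool_pos: [0.5618, 0.0825, 0.0597]
tcp_rot: [0.439, 0.898, 0.0, 0.0]
ft_force: [-0.2, 0.1, -0.2]
finger_gap: -0.0001
grip_force: 0.1
```

```bash
python3 - <<'E'
from h import *
s,M=polar();ball(6)
# commanded end of the last call, then further arc from it, in its tool axes
th=38
for t in (6,12,18,24,30,36,42,48,54,60,66,72,78):
    a=np.radians(t);print(t,np.round([84*np.cos(a)-84,-84*np.sin(a)],1))
E
```

```text
t 8.85 r 0.08383828706926917 phi 127.80499921268724 toolx 127.867281365416 z 0.059720656103588274 F [-0.2  0.1 -0.2] q [-0.42  0.57  0.27  1.94 -0.24  0.66  0.66]
top 245.0 192.0 r 15.7 [0.6124 0.016  0.129 ]
side 281.9 183.1 r 13.8 [0.6143 0.0158 0.129 ]
6 [-0.5 -8.8]
12 [ -1.8 -17.5]
18 [ -4.1 -26. ]
24 [ -7.3 -34.2]
30 [-11.3 -42. ]
36 [-16.  -49.4]
42 [-21.6 -56.2]
48 [-27.8 -62.4]
54 [-34.6 -68. ]
60 [-42.  -72.7]
66 [-49.8 -76.7]
72 [-58.  -79.9]
78 [-66.5 -82.2]
```

Call:
drive_tool:
  series:
    - [[-0.5, -8.8, 0], -6, 0]
    - [[-1.8, -17.5, 0], -12, 0]
    - [[-4.1, -26, 0], -18, 0]
    - [[-7.3, -34.2, 0], -24, 0]
    - [[-11.3, -42, 0], -30, 0]
    - [[-16, -49.4, 0], -36, 0]
    - [[-21.6, -56.2, 0], -42, 0]
    - [[-27.8, -62.4, 0], -48, 0]
    - [[-34.6, -68, 0], -54, 0]
    - [[-42, -72.7, 0], -60, 0]

```text
time: 10.2
tool_pos: [0.5301, 0.0046, 0.0595]
tcp_rot: [-0.067, 0.998, 0.0, -0.0]
ft_force: [-1.0, -1.0, 0.6]
finger_gap: 0.0001
grip_force: 0.4
```

```bash
python3 - <<'E'
from h import *
s,M=polar();ball(7)
cv2.imwrite("pics/c7.png",cv2.resize(cv2.imread("pics/top7.png")[130:250,185:305],(600,600),interpolation=cv2.INTER_CUBIC))
E
```

```text
t 10.2 r 0.08396369393215088 phi -171.98441911155706 toolx -172.30888205764023 z 0.05945726586101417 F [-1.  -1.   0.6] q [-0.07  0.52  0.    2.01 -0.    0.61  1.64]
top 245.5 183.5 r 12.6 [0.6296 0.0157 0.129 ]
side 283.0 183.4 r 13.8 [0.6159 0.0138 0.129 ]
```

View pics/c7.png

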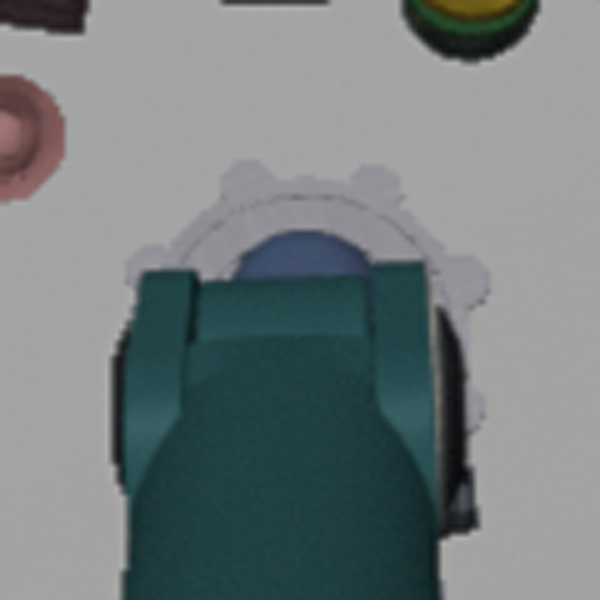

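The crop shows the arm partly over the ball. The lobes have moved on by about two pitches (roughly 92°). The ball is upright, and its small orbit implies it is about 2 mm off the axis, still inside the ring. I'll turn 20° further, slowing down, then back out and rise.

Call:
drive_tool:
  series:
    - [[-0.5, -8.8, 0], -6, 0]
    - [[-1.5, -16, 0], -11, 0]
    - [[-2.9, -21.7, 0], -15, 0]
    - [[-4.1, -26, 0], -18, 0]
    - [[-5.1, -28.7, 0], -20, 0]
    - [[-5.1, -28.7, 0], -20, 0]
    - [[-4.3, -26.7, 0], -19, 0]
    - [[10, -31.5, 0], -19, 0]
    - [[30, -38, 0], -19, 0]
    - [[30, -38, -20], -19, 0]

```text
time: 11.55
tool_pos: [0.5014, -0.0381, 0.0781]
tcp_rot: [-0.229, 0.973, 0.0, -0.003]
ft_force: [0.3, 0.2, -0.5]
finger_gap: -0.0001
grip_force: 0.0
```

Call:
drive_tool:
  series:
    - [[0, 0, -50], 0, 0]
    - [[0, 0, -100], 0, 0]
    - [[30, 0, -150], 0, 0]
    - [[80, 0, -190], 0, 0]
    - [[120, 0, -190], 0, 0]
    - [[150, 0, -190], 0, 0]
    - [[150, 0, -190], 0, 0]

```text
time: 12.42
tool_pos: [0.3687, -0.105, 0.2692]
tcp_rot: [-0.228, 0.974, -0.0, -0.0]
ft_force: [0.5, 0.9, -0.1]
finger_gap: -0.0
grip_force: 0.0
```

```bash
python3 - <<'E'
from h import *
s,M=polar();ball(8);print(s['qd'].round(3))
a=cv2.imread("pics/top8.png")[150:250,195:295];b=cv2.imread("pics/side8.png")[165:235,240:320]
cv2.imwrite("pics/c8.png",np.hstack([cv2.resize(a,(400,400),interpolation=cv2.INTER_CUBIC),cv2.copyMakeBorder(cv2.resize(b,(400,350),interpolation=cv2.INTER_CUBIC),0,50,0,0,0)]))
E
```

```text
t 12.425 r 0.2729829108803477 phi -153.6111523684807 toolx -153.62348285857456 z 0.2692054076826082 F [ 0.5  0.9 -0.1] q [ 0.23 -0.04 -0.04  2.15 -0.    1.03  2.22]
top 245.6 191.0 r 15.4 [0.6145 0.0149 0.129 ]
side 283.3 183.3 r 13.8 [0.6166 0.0139 0.129 ]
[-0.021  0.041 -0.031 -0.05  -0.011 -0.015 -0.016]
```

View pics/c8.png

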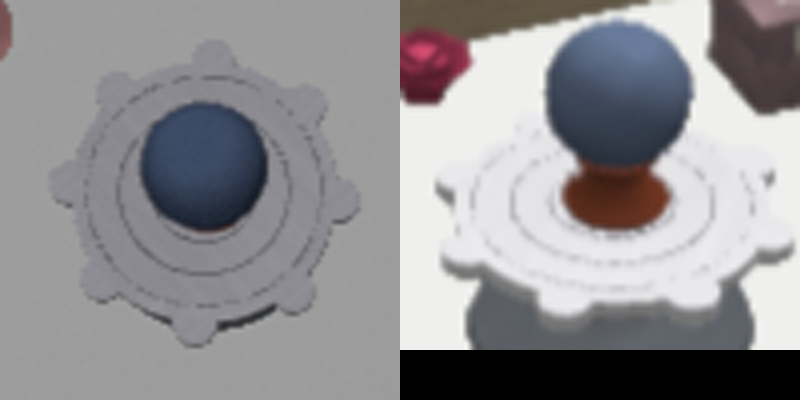

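The crop shows the wheel turned about 112°, the ball upright with its foot inside the smallest ring (about 1.6 mm off the axis), and the arm clear. Handing in.

```bash
python3 -c "
from station import workorder;print(workorder.job_done())"
```

```text
the job is handed in; nothing more can be done
None
```

The job is handed in, with no verdict returned: by the last pictures the blue ornament stands upright inside the smallest ring, about 1.6 mm off the axis, the wheel turned about 112° anticlockwise after the fingers came off it, and the arm is clear.

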